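Open the child-safe descaler bottle on the dosing stand

ROBOT

A 6-joint arm with a two-finger parallel gripper is mounted at the origin on the work surface. World frame = base frame: x ahead of the robot, y to its left, z up, the work surface at z = 0. Lengths are in m, angles in rad, forces in N, time in s.
With the tool pointing down it reaches from about 0.3 to 1 m from the base axis. Payload 5.1 kg.
Tool frame: the origin (TCP) lies between the finger pads; the fingertips stand 22 mm ahead of it and the grasp point (between the pads) lies 3 mm ahead of it; z points along the fingers, y is the line along which they close (so a half turn about z gives the same grasp; the last joint's range is limited). The gripper opens to 95 mm and grips with 3 to 60 N. Pads are 20 mm wide; open, the fingers measure 119 mm over their backs; the gripper's body (75 mm by 180 mm) begins 59 mm behind the grasp point.
Start: joints at [-1.368, 0.124, 1.65, -0, 1.367, -0.083], TCP at [0.183, -0.624, 0.237] pointing down, gripper open.
Joint ranges: [-2.61, 2.61], [-1.02, 2.33], [0.03, 2.71], [-1.35, 4.49], [0.32, 2.68], [-2.91, 2.91]. Speed limits (rad/s): [2.57, 2.57, 3.14, 3.14, 3.14, 3.14].

INTERFACE

Orientations are given as a unit quaternion [x, y, z, w].
In Python, from rig import readout, read_camera, workorder, find_in, silhouettes gives the robot as it stands.
- The arm moves only by the tool step_arm, never from a script. Its argument "rows" is a list of rows, each a list of 3 entries, a list of its own where there are three numbers: the shift along the tool's x, y, z in m, then the turn, a rotation vector about the tool's x, y, z in degrees, then the finger opening in m, from 0 to 0.0951. A call has 1 to 20 rows; each row is the pose to reach, as a shift and turn from the pose commanded when the call began, along the tool's axes at that moment; what a row does not reach only later rows make up. A row lasts 1/8 s, in which the tool goes at most 62.5 mm and 10.7 degrees, less where a joint would pass 70% of its speed; a pose out of reach is approached as far as the arm can. A call with a gripper value outside its range is refused whole. The fingers move at their own pace and stop on an object; "squeeze" is the grip in N (left out, the last holds). Time passes only in rows, so rows that repeat a pose let the fingers close. It gives the time, the measured TCP pose, the force, the opening and the grip force at its end, in the units of the state.
- readout.state(): the state, without advancing time (a new reading comes with each control period).
- read_camera(name): name is "side" or "top"; returns a dict with "pixels" (384x512x3 uint8, red, green, blue), "depth" (384x512 float32, m along the optical axis (not along the pixel's ray), 0 where there is no reading), "camera_matrix" (3x3 intrinsics, pixels), "R" (3x3) and "t" (3): a world point X has camera coordinates R X + t. Camera axes: x right, y down, z forward; pixel columns grow to the right and rows downward; lengths in m; the calibration is good to about 2 mm. A picture is of the moment at which its call begins.
- workorder.sign_off(): hands the job in; it is judged then, once.
Trained networks look in the newest picture that a camera, given by its name, has taken for a name from the list of things; names that differ only in an ending like _2 or _b are one class to them, and where a whole thing is asked for, a point or a joint stands for the part that bears it (a point fixed in the world has none). Each returns a list of dicts, best first, with "confidence" (0 to 1); they miss things now and then, are a little off and sometimes report something else, mostly with a low value. They report only what shows in the picture. A call takes as long as a camera call. They do not tell look-alikes from the thing itself.
- find_in(camera, label): "position" ([x, y, z] in m, in the coordinates of the camera as it stood for that picture, good to about 4 mm: the middle of the surface that is visible of it).
- silhouettes(camera, label): "pixels" (384x512 bool, what is visible of it).
The state is a dict: "clock": time; "q": joint angles; "qd": joint speeds; "joint_efforts": joint torques, N m; "tool_pos": TCP position; "ee_rot": TCP orientation; "contact_force": force on the tool from outside, world axes, zero at the start; "moment": the same for the moment, N m; "width": opening from 0.0 (shut) to 1.0 (fully open); "gripper_force": force on a finger pad.
Only numpy, scipy, OpenCV 4.12 (cv2) and the standard library are available. Lean on these libraries where they do the work, as an engineer would, in place of code of your own. Each camera call takes 0.05 s, during which the arm holds its last target. There are 200 camera calls.

TASK

Put the yellow descaler bottle upright into the square tray on top of the steel dosing stand, so that the stand keeps it from turning. Then press its blue safety cap down, keep it pressed while giving it a quarter turn anticlockwise (seen from above), and lift the cap straight off. Finish while still holding the cap still and level about 5 cm clear above the bottle's mouth, with the bottle left standing in the tray and the other kitchen things left where they are.

Things in the scene. Friction and masses are not known exactly. Their poses are not given: they have to be found in the camera images.
- bottle: Loose yellow bottle, 0.3 to 0.5 kg, square body 60 x 60 mm, 82 mm high, white neck 30 mm across up to its mouth at 123 mm. Origin: centre of its underside; z up, x and y square to its flat sides. Starts upright on the worktop, the blue cap locked on (134 mm high in all). It may be carried by the locked cap, with some 5 degrees of play in yaw.
- cap: Blue ribbed round safety cap, 50 mm across, 36 mm high, 30 g, straight sides, may be gripped at any yaw. Origin: centre of its lower rim; z up. Locked, its origin is 98 mm above the bottle's underside, 16 mm above the square body. Locked, it turns only about 5 degrees and cannot be lifted; pressed down it turns anticlockwise seen from above, clockwise it is blocked.
- cap_top (a point): Centre of the cap's top (white disc), 36 mm above its lower rim, moving with the cap. Pressing the cap down needs 5 N at first, 9 N at the hard stop 7 mm lower; at least 4 mm, better 6 mm, clears the catch. Kept down and turned anticlockwise by 55 to 125 degrees relative to the bottle (90 is the middle), it is free and lifts straight off.
- bottle_mouth (a point): Centre of the neck's top, 123 mm above the bottle's underside, moving with the bottle; inside the cap until that is lifted off (the cap's rim is then clear after 27 mm of lift). A white spring plate 24 mm across sits here and pushes the cap up; with the cap off it stands 9 mm proud of the neck.
- stand_seat (a point): Centre of the tray floor of the steel dosing stand, 50 mm above the worktop; z up, x and y along the tray's sides. Tray 66 x 66 mm inside (3 mm room on each side of the bottle), walls 4 mm thick, 18 mm high, then a rim flared out to 87 mm across, up to 77 mm above the worktop. The bottle fits in four yaws, a quarter turn apart, and turns 6 degrees in it before the walls stop it.
- stand: The dosing stand, fixed to the worktop: steel base plate 130 x 130 x 8 mm, column 38 mm across, square tray on top. Origin: centre of its underside; axes as the tray's.
- beaker: Bystander: loose clear plastic dosing beaker, 64 mm across, 75 mm high, near the stand on its far side. Origin: centre of its underside.
- soap: Bystander: loose green round soap bottle with a white cap, 54 mm across, 150 mm high. Origin: centre of its underside.
- bowl: Bystander: loose white bowl, 150 mm across, 60 mm high. Origin: centre of its underside.
- mug: Bystander: loose blue mug, 76 mm across, 85 mm high. Origin: centre of its underside.
- jar: Bystander: loose amber glass jar with a steel lid, 72 mm across, 100 mm high. Origin: centre of its underside.
- spoon: Bystander: loose steel spoon, 200 mm long, lying on the wooden board (240 x 170 x 16 mm) at the robot's right. Origin: underside, near its middle.
Not all that is in view belongs to the job. Of the things that look like the cap, the middle-sized one is meant.

How it is judged:
On the way, in this order (a step that is already met when the one before it is completed fails the run):
1. the cap is pressed down by at least 3.5 mm while the bottle stands in the tray (horizontal distance between bottle and stand_seat below 0.008 m and z of bottle in the frame of stand_seat between -0.006 and 0.006 m and angle between bottle's own z axis and vertical below 0.1 rad and z of cap in the frame of bottle below 0.0945 m), for 0.1 s.
2. the cap is turned free and has risen past its catch, the bottle still in the tray (horizontal distance between bottle and stand_seat below 0.008 m and z of bottle in the frame of stand_seat between -0.006 and 0.006 m and angle between bottle's own z axis and vertical below 0.1 rad and z of cap in the frame of bottle above 0.106 m), for 0.05 s.
At the end, for the whole second after the job is handed in: The bottle stands in the tray (within 8 mm of its centre, within 6 mm of its floor, tilted less than 0.1 rad), and the fingers hold the cap still, its lower rim 20 to 150 mm above the neck's top, within 40 mm sideways of the bottle, tilted less than 0.35 rad and not touching the bottle (horizontal distance between bottle and stand_seat below 0.008 m and z of bottle in the frame of stand_seat between -0.006 and 0.006 m and angle between bottle's own z axis and vertical below 0.1 rad and z of cap in the frame of bottle between 0.143 and 0.273 m and horizontal distance between cap and bottle below 0.04 m and angle between cap's own z axis and vertical below 0.35 rad and contact force between the fingers and cap above 1 N and contact force between cap and bottle below 0.2 N and linear speed of cap below 0.03 m/s and linear speed of bottle below 0.02 m/s); the arm keeps its last pose, push and grip.
It fails at once if the bottle is tipped over (angle between bottle's own z axis and vertical above 0.7 rad).
It fails at once if a bystander (beaker, soap bottle, bowl, mug, jar, spoon) is shifted by more than 3 cm (distance of any of beaker, soap, bowl, mug, jar, spoon from where it was at the start of the episode above 0.03 m).
It fails at once if a bystander is tipped over (angle between any of beaker, soap, bowl, mug, jar's own z axis and vertical above 0.6 rad).
It also fails if it takes over 43 s, if anything falls off the work surface, if the arm or the gripper's body presses on something with over 40 N, if the wrist force passes 120 N, or if a joint passes its speed limit or range.

## Working session

There is one attempt and no reset: what is moved stays moved. The work goes in short steps, Python scripts to look and compute and a tool call to move; the robot and the scene stay as the last step left them, time stands still between calls to the robot, and variables do not carry over. Pictures are saved under pics/ and viewed, at most 10 in all, crops included, and the job is handed in when it is done.

Besides the shell and the picture viewer there is one more tool, called after "Request:" as name([rows], argument=value, ...), one row to a line, values as JSON. step_arm: Moves the arm, as the interface text tells. Its arguments: {"type":"object","properties":{"rows":{"type":"array"},"squeeze":{"type":"number"}},"required":["rows"]}

```bash
mkdir -p pics
cat > h.py <<'E'
import numpy as np, cv2
from rig import readout, read_camera, workorder, find_in, silhouettes
def world(c,p): return c["R"].T@(np.array(p)-c["t"])
def cloud(c,mask=None):
    K=c["camera_matrix"];d=c["depth"];v,u=np.nonzero((d>0)&(mask if mask is not None else True))
    z=d[v,u];P=np.c_[(u-K[0,2])/K[0,0]*z,(v-K[1,2])/K[1,1]*z,z]
    return (P-c["t"])@c["R"],u,v
def proj(c,X):
    p=c["R"]@np.array(X)+c["t"];q=c["camera_matrix"]@p;return q[:2]/q[2]
E
python3 - <<'E'
from h import *
s=readout.state();print(s)
ims=[]
for n in("side","top"):
    c=read_camera(n);np.savez(n+"0.npz",**c)
    cv2.imwrite(f"pics/{n}0.png",cv2.resize(c["pixels"][:,:,::-1],(800,600)))
    print(n,"cam at",(-c["R"].T@c["t"]).round(3))
    for l in("bottle","cap","cap_top","stand","stand_seat","beaker","soap","bowl","mug","jar"):
        print(l,[(round(r["confidence"],2),world(c,r["position"]).round(3).tolist(),proj(c,world(c,r["position"])).round().tolist()) for r in find_in(n,l)[:4]])
E
```

```text
{'clock': 0.0, 'q': array([-1.36757733e+00,  1.24500367e-01,  1.65162107e+00,  1.29624454e-05,
        1.36749525e+00, -8.25984245e-02]), 'qd': array([ 0.00107684, -0.00092102,  0.00111528,  0.00061723, -0.0012413 ,
       -0.00176345]), 'joint_efforts': array([ 7.47128961e-04, -4.17602599e+01, -3.59933567e+01,  7.75452401e-02,
        4.91760182e-02, -1.56540023e-04]), 'tool_pos': array([ 0.18312206, -0.62307201,  0.23542136]), 'ee_rot': array([ 9.89805598e-01,  1.42421395e-01, -5.46631035e-05, -1.01055863e-03]), 'contact_force': array([ 0.45094005, -0.31405408, -0.44328151]), 'moment': array([0.04473259, 0.05200412, 0.01358813]), 'gripper_force': 0.0, 'width': 0.9996285585777203}
side cam at [ 0.28  -0.673  0.878]
bottle [(0.85, [0.531, -0.218, 0.062], [268.0, 258.0])]
cap [(0.85, [0.444, -0.244, 0.042], [241.0, 281.0]), (0.69, [0.513, -0.289, 0.028], [271.0, 289.0]), (0.58, [0.529, -0.217, 0.064], [267.0, 258.0]), (0.54, [0.539, -0.205, 0.137], [270.0, 238.0])]
cap_top [(0.88, [0.444, -0.242, 0.044], [241.0, 280.0]), (0.81, [0.545, -0.201, 0.13], [271.0, 237.0]), (0.76, [0.518, -0
[... 797 characters left out ...]
.65, [0.543, -0.19, 0.139], [325.0, 199.0]), (0.65, [0.445, -0.226, 0.052], [335.0, 235.0]), (0.64, [0.516, -0.277, 0.029], [350.0, 212.0])]
stand [(0.98, [0.46, 0.209, 0.006], [193.0, 234.0]), (0.46, [0.545, -0.19, 0.137], [325.0, 199.0])]
stand_seat [(0.76, [0.463, 0.208, 0.009], [193.0, 233.0])]
beaker [(0.75, [0.595, 0.192, 0.027], [198.0, 190.0])]
soap [(0.65, [0.739, -0.01, 0.1], [261.0, 138.0]), (0.33, [0.39, 0.45, 0.032], [113.0, 259.0])]
bowl [(0.61, [0.599, -0.471, 0.027], [410.0, 184.0]), (0.16, [0.74, -0.008, 0.102], [261.0, 137.0])]
mug [(0.87, [0.389, 0.45, 0.037], [112.0, 259.0]), (0.21, [0.633, 0.43, 0.097], [114.0, 176.0])]
jar [(0.88, [0.631, 0.429, 0.098], [115.0, 177.0])]
```

View pics/top0.png

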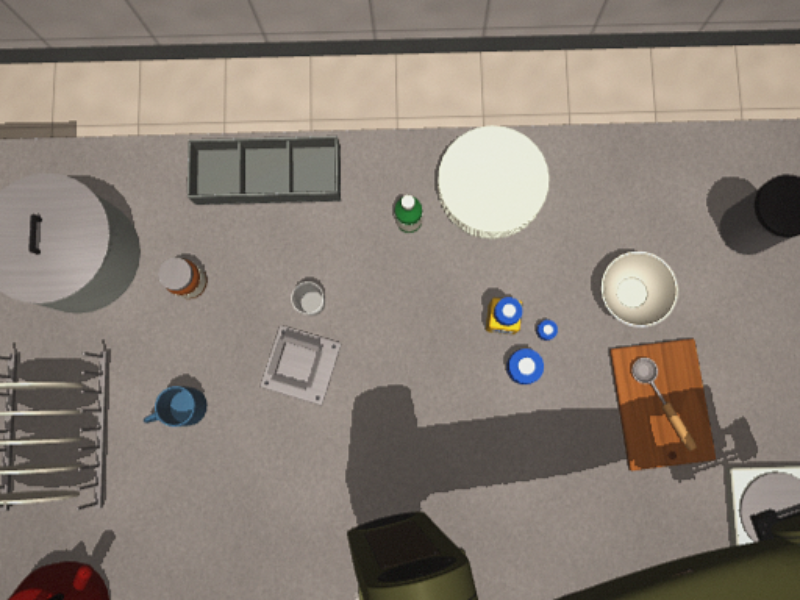

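View pics/side0.png

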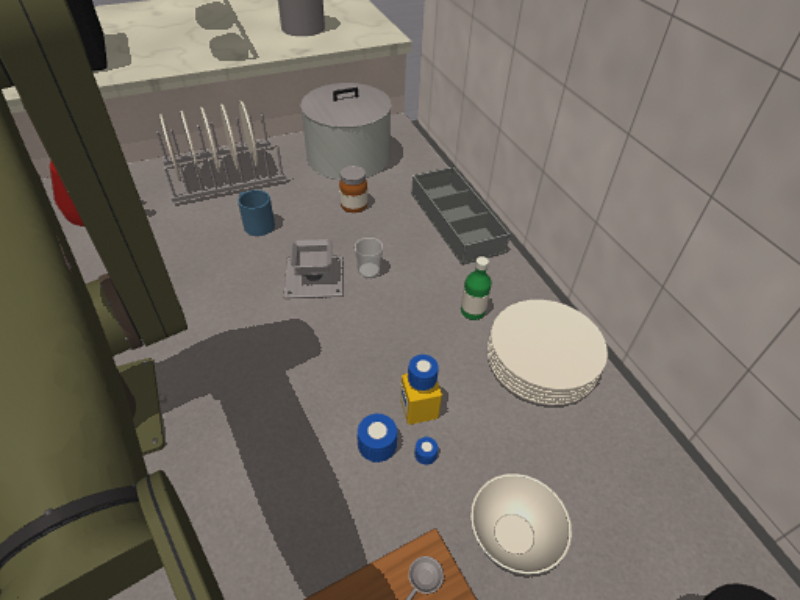

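Top view (512-wide pixels): the look-alikes are the large loose cap at (336,234), the small loose one at (349,212), and the cap on the yellow bottle at (325,199). I pick the last one because it is middle-sized and sits on the bottle. The stand is at (193,234), with the beaker behind it at (198,190). Next I measure yaw and centres, with one close crop.

Run:
```python
from h import *
cl={}
for n in("side","top"):
    f=np.load(n+"0.npz");c={k:f[k] for k in f}
    P,u,v=cloud(c);rgb=c["pixels"][v,u];hsv=cv2.cvtColor(c["pixels"],cv2.COLOR_RGB2HSV)[v,u]
    near=lambda x,y,r:np.hypot(P[:,0]-x,P[:,1]-y)<r
    # cap top: z 0.125-.145
    m=near(.543,-.193,.045)&(P[:,2]>.125);Q=P[m]
    (cx,cy),r=cv2.minEnclosingCircle(Q[:,:2].astype(np.float32));print(n,"captop",cx,cy,r,np.median(Q[:,2]),len(Q))
    m=near(.543,-.193,.07)&(hsv[:,0]>15)&(hsv[:,0]<35)&(hsv[:,1]>150)
    Q=P[m];t=Q[Q[:,2]>.074];print("yellow",len(Q),"top",len(t),np.median(t[:,2]))
    if len(t)>8: print(" shoulder rect",cv2.minAreaRect(t[:,:2].astype(np.float32)))
    if len(Q)>8: print(" all rect",cv2.minAreaRect(Q[:,:2].astype(np.float32)))
    m=near(.463,.208,.12)&(P[:,2]>.003)&(P[:,2]<.014);print("base",cv2.minAreaRect(P[m][:,:2].astype(np.float32)),m.sum())
    m=near(.463,.208,.07)&(P[:,2]>.068)&(P[:,2]<.085);print("rim",cv2.minAreaRect(P[m][:,:2].astype(np.float32)),m.sum(),np.median(P[m][:,2]))
    m=near(.463,.208,.025)&(P[:,2]>.03);print("floor z",np.median(P[m][:,2]),m.sum())
    m=near(.6,.19,.06)&(P[:,2]>.05)&(P[:,0]>.54);print("beaker",P[m].mean(0) if m.any() else 0,P[m].min(0) if m.any() else 0)
a=cv2.imread("pics/top0.png")
f=np.load("top0.npz")["pixels"][:,:,::-1]
A=cv2.resize(f[175:255,290:370],(400,400),interpolation=cv2.INTER_CUBIC);B=cv2.resize(f[195:275,155:235],(400,400),interpolation=cv2.INTER_CUBIC)
cv2.imwrite("pics/crop.png",np.hstack([A,B]))
```

```text
side captop 0.5469909310340881 -0.19320634007453918 0.02618059329688549 0.13229637454954588 258
yellow 483 top 192 0.07970624795312414
 shoulder rect ((0.5465472340583801, -0.19354267418384552), (0.059387315064668655, 0.05904383212327957), 82.58460235595703)
 all rect ((0.5469145774841309, -0.19399945437908173), (0.05960619077086449, 0.06037408486008644), 81.80552673339844)
base ((0.49007272720336914, 0.201166570186615), (0.1290985494852066, 0.18219776451587677), 72.58235168457031) 618
rim ((0.4641665518283844, 0.2130124717950821), (0.09554645419120789, 0.08491919189691544), 72.37591552734375) 146 0.07210342672204664
floor z 0.04733512794534922 80
beaker [0.58961921 0.18862593 0.06371257] [0.55741895 0.1557371  0.05011959]
top captop 0.546368420124054 -0.19019675254821777 0.025092318654060364 0.13511170465539246 235
yellow 164 top 128 0.0821087266115105
 shoulder rect ((0.5454407334327698, -0.1896388977766037), (0.058734193444252014, 0.0580645352602005), 84.72576141357422)
 all rect ((0.5451358556747437, -0.18922065198421478), (0.0596509613096714, 0.05867725610733032), 84.56261444091797)
base ((0.4625762701034546, 0.2082342654466629), (0.23442623019218445, 0.2368236631155014), 17.678388595581055) 1507
rim ((0.4646596908569336, 0.21351835131645203), (0.08885522931814194, 0.08811841905117035), 72.16881561279297) 329 0.07455559030296494
floor z 0.0510632363584155 212
beaker [0.59353904 0.19405353 0.06852024] [0.55804905 0.15935097 0.05010073]
```

View pics/crop.png

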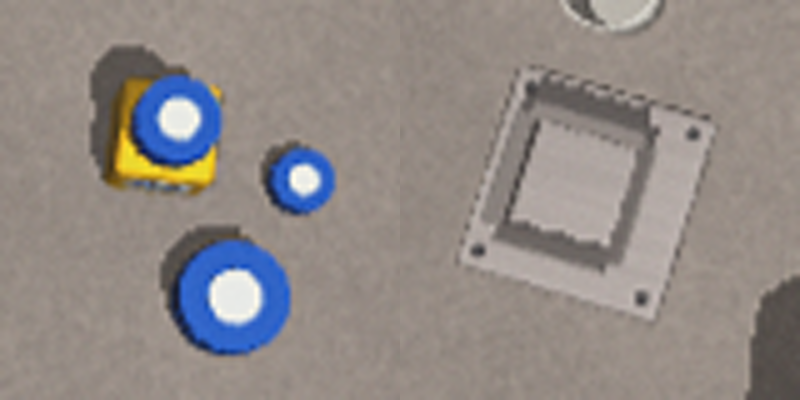

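The crop confirms it: the middle-sized cap on the yellow bottle (left), loose larger and smaller caps beside it, and the tray at a yaw of about -17.7° (right). Both cameras agree on:
- **Bottle:** about (0.546, -0.1915), yaw about -6.5°.
- **Tray:** about (0.4645, 0.2133).

```bash
cat >> h.py <<'E'
from scipy.spatial.transform import Rotation as Ro
def delta(target):
    s=readout.state();R=Ro.from_quat(s["ee_rot"]);x=R.apply([1,0,0])
    print("t",round(s["clock"],2),"pos",s["tool_pos"].round(4),"yaw",round(np.degrees(np.arctan2(x[1],x[0])),2),"F",s["contact_force"].round(1),"w",round(s["width"]*95.1,1),"g",round(s["gripper_force"],1))
    print("tool shift mm",(R.inv().apply(np.array(target)-s["tool_pos"])*1000).round(1))
E
python3 -c "
from h import *
delta([.546,-.1915,.235])"
```

```text
t 1.1 pos [ 0.1832 -0.6236  0.2366] yaw 16.38 F [-0.7  1.  -0.4] w 95.2 g 0.0
tool shift mm [ 469.9 -312.3    1.7]
```

Request:
step_arm([
  [[0.47,-0.312,0],[0,0,0],0.095],
  [[0.47,-0.312,0],[0,0,0],0.095],
  [[0.47,-0.312,0],[0,0,0],0.095],
  [[0.47,-0.312,0],[0,0,0],0.095],
  [[0.47,-0.312,0],[0,0,0],0.095],
  [[0.47,-0.312,0],[0,0,0],0.095],
  [[0.47,-0.312,0],[0,0,0],0.095],
  [[0.47,-0.312,0],[0,0,0],0.095],
  [[0.47,-0.312,0],[0,0,0],0.095],
  [[0.47,-0.312,0],[0,0,0],0.095],
  [[0.47,-0.312,0],[0,0,0],0.095],
  [[0.47,-0.312,0],[0,0,0],0.095],
], squeeze=30)

```text
clock: 2.6
tool_pos: [0.5455, -0.1929, 0.2367]
ee_rot: [0.99, 0.142, -0.0, 0.0]
contact_force: [-0.2, 0.1, -0.3]
width: 1.001
gripper_force: 0.0
```

```bash
python3 -c "
from h import *
delta([.546,-.1915,.122])"
```

```text
t 2.6 pos [ 0.5455 -0.1929  0.2367] yaw 16.27 F [-0.2  0.1 -0.3] w 95.2 g 0.0
tool shift mm [  0.9  -1.2 114.7]
```

Request:
step_arm([
  [[0.001,-0.001,0.05],[0,0,0],0.095],
  [[0.001,-0.001,0.09],[0,0,0],0.095],
  [[0.001,-0.001,0.115],[0,0,0],0.095],
  [[0.001,-0.001,0.115],[0,0,0],0.095],
  [[0.001,-0.001,0.115],[0,0,0],0.04],
  [[0.001,-0.001,0.115],[0,0,0],0.04],
  [[0.001,-0.001,0.115],[0,0,0],0.04],
  [[0.001,-0.001,0.115],[0,0,0],0.04],
  [[0.001,-0.001,0.115],[0,0,0],0.04],
  [[0.001,-0.001,0.115],[0,0,0],0.04],
], squeeze=30)

```text
clock: 3.85
tool_pos: [0.5471, -0.1908, 0.1219]
ee_rot: [0.99, 0.143, 0.0, 0.0]
contact_force: [0.1, -1.0, 1.0]
width: 0.524
gripper_force: 30.0
```

Request:
step_arm([
  [[0,0,-0.03],[0,0,0],0.04],
  [[0,0,-0.07],[0,0,0],0.04],
  [[0,0,-0.1],[0,0,0],0.04],
  [[0.004,-0.04,-0.1],[0,0,2],0.04],
  [[0.008,-0.09,-0.1],[0,0,4],0.04],
  [[0.012,-0.14,-0.1],[0,0,6],0.04],
  [[0.016,-0.19,-0.1],[0,0,8],0.04],
  [[0.02,-0.24,-0.1],[0,0,10],0.04],
  [[0.024,-0.29,-0.1],[0,0,11],0.04],
  [[0.03,-0.34,-0.1],[0,0,11],0.04],
  [[0.034,-0.38,-0.1],[0,0,11],0.04],
  [[0.036,-0.402,-0.1],[0,0,11],0.04],
  [[0.036,-0.41,-0.1],[0,0,11],0.04],
  [[0.036,-0.4115,-0.1],[0,0,11],0.04],
  [[0.036,-0.4115,-0.1],[0,0,11],0.04],
  [[0.036,-0.4115,-0.1],[0,0,11],0.04],
])

```text
clock: 5.85
tool_pos: [0.4656, 0.2136, 0.2216]
ee_rot: [0.999, 0.046, -0.0, 0.0]
contact_force: [0.0, 0.5, -3.6]
width: 0.526
gripper_force: 30.0
```

```bash
cat > m.py <<'E'
from h import *
import sys
cx,cy,zb=float(sys.argv[1]),float(sys.argv[2]),float(sys.argv[3])
for n in("side","top"):
    c=read_camera(n);np.savez(n+"1.npz",**c)
    P,u,v=cloud(c);hsv=cv2.cvtColor(c["pixels"],cv2.COLOR_RGB2HSV)[v,u]
    m=(np.hypot(P[:,0]-cx,P[:,1]-cy)<.07)&(hsv[:,0]>15)&(hsv[:,0]<35)&(hsv[:,1]>130)
    Q=P[m]
    if len(Q)>8:
        print(n,len(Q),"z",Q[:,2].min().round(3),Q[:,2].max().round(3),"rect",cv2.minAreaRect(Q[:,:2].astype(np.float32)))
        S=Q[(Q[:,2]<Q[:,2].max()-.012)]
        print(" sides",cv2.minAreaRect(S[:,:2].astype(np.float32)) if len(S)>8 else 0)
    cv2.imwrite(f"pics/{n}1.png",c["pixels"][:,:,::-1])
delta([.4645,.2133,.174])
f=np.load("side1.npz");p=proj({k:f[k] for k in f},[cx,cy,.11]).astype(int);print(p)
A=f["pixels"][max(0,p[1]-60):p[1]+60,max(0,p[0]-60):p[0]+60,::-1]
cv2.imwrite("pics/"+sys.argv[4],cv2.resize(A,(600,600),interpolation=cv2.INTER_CUBIC))
E
python3 m.py .4645 .2133 .1 c1.png
```

```text
side 488 z 0.096 0.309 rect ((0.4641512632369995, 0.19831444323062897), (0.08031073212623596, 0.06931401789188385), 88.11463928222656)
 sides ((0.4641512632369995, 0.19831444323062897), (0.08031073212623596, 0.06931401789188385), 88.11463928222656)
top 40 z 0.104 0.469 rect ((0.448654443025589, 0.187002032995224), (0.047514136880636215, 0.09719951450824738), 42.89276885986328)
 sides ((0.448654443025589, 0.187002032995224), (0.047514136880636215, 0.09719951450824738), 42.89276885986328)
t 5.95 pos [0.4656 0.2138 0.2217] yaw 5.31 F [-1.   0.9 -4.6] w 50.0 g 30.0
tool shift mm [-1.2  0.4 47.7]
[197 153]
```

View pics/c1.png

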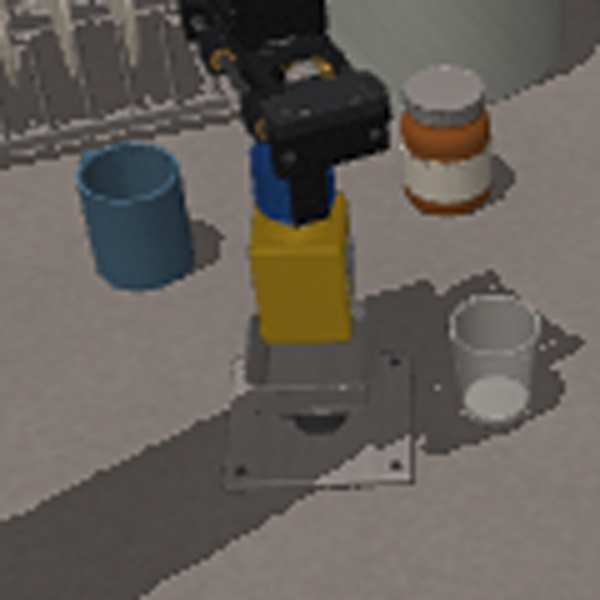

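The bottle hangs upright over the tray (crop centre about (300,280)), beaker clear on the right. I'll refit its yaw using only the body points.

```bash
cat > fit.py <<'E'
from h import *
import sys
zt=float(sys.argv[1])
f=np.load("side1.npz");c={k:f[k] for k in f}
P,u,v=cloud(c);hsv=cv2.cvtColor(c["pixels"],cv2.COLOR_RGB2HSV)[v,u]
m=(np.hypot(P[:,0]-.4645,P[:,1]-.2133)<.055)&(hsv[:,0]>15)&(hsv[:,0]<35)&(hsv[:,1]>130)&(P[:,2]<zt+.006)
Q=P[m];print(len(Q),Q[:,2].max())
t=Q[Q[:,2]>zt-.006];print("shoulder",np.median(t[:,2]),cv2.minAreaRect(t[:,:2].astype(np.float32)))
s=Q[(Q[:,2]<zt-.01)];print("all",cv2.minAreaRect(Q[:,:2].astype(np.float32)))
# front face: lower y plane fit
vx,vy,x0,y0=cv2.fitLine(s[:,:2].astype(np.float32),cv2.DIST_HUBER,0,.002,.001).ravel()
print("front face dir deg",np.degrees(np.arctan2(vy,vx)),"centre",x0,y0,"perp resid",np.std((s[:,:2]-[x0,y0])@[-vy,vx]))
n=np.array([-vy,vx]);n*=np.sign(n[1]);print("axis offset point y-dir dist to (.4645,.2133)",(np.array([.4645,.2133])-[x0,y0])@n)
for lo in np.arange(zt-.08,zt,.02):
    k=s[(s[:,2]>lo)&(s[:,2]<lo+.02)];print(lo.round(3),k.mean(0).round(4) if len(k) else 0)
E
python3 fit.py .183
```

```text
464 0.18656597396158567
shoulder 0.18011258833115484 ((0.4641823470592499, 0.20758777856826782), (0.05433224141597748, 0.05673138424754143), 73.05079650878906)
all ((0.464311808347702, 0.20675306022167206), (0.05554933845996857, 0.06112346798181534), 73.40152740478516)
front face dir deg -19.407688 centre 0.45977038 0.18375506 perp resid 0.005021122199414359
axis offset point y-dir dist to (.4645,.2133) 0.029437737837969512
0.103 [0.457  0.1853 0.1131]
0.123 [0.4571 0.1846 0.133 ]
0.143 [0.457  0.1847 0.1529]
0.163 [0.4592 0.1872 0.1679]
```

Request:
step_arm([
  [[-0.001,0.0,0.01],[0,0,0],0.04],
  [[-0.001,0.0,0.02],[0,0,0],0.04],
  [[-0.001,0.0,0.028],[0,0,0],0.04],
  [[-0.001,0.0,0.035],[0,0,0],0.04],
  [[-0.001,0.0,0.041],[0,0,0],0.04],
  [[-0.001,0.0,0.046],[0,0,0],0.04],
  [[-0.001,0.0,0.049],[0,0,0],0.04],
  [[-0.001,0.0,0.049],[0,0,0],0.04],
])

```text
clock: 6.95
tool_pos: [0.4644, 0.2143, 0.1726]
ee_rot: [0.999, 0.047, -0.0, 0.0]
contact_force: [-0.5, -0.1, -5.1]
width: 0.531
gripper_force: 30.0
```

```bash
python3 m.py .4645 .2133 .1 c2.png | tail -3; python3 fit.py .132
```

```text
t 7.05 pos [0.4646 0.2144 0.1729] yaw 5.38 F [ 0.3 -0.4 -4.9] w 50.3 g 30.0
tool shift mm [-0.2  1.1 -1.1]
[197 153]
388 0.13763665578196646
shoulder 0.13011287967728177 ((0.4634057283401489, 0.2089618593454361), (0.054645638912916183, 0.061043597757816315), 76.33145141601562)
all ((0.4628658592700958, 0.20853202044963837), (0.05972105637192726, 0.0584917776286602), 72.5257568359375)
front face dir deg -18.691353 centre 0.4561341 0.18551219 perp resid 0.0017597208148036117
axis offset point y-dir dist to (.4645,.2133) 0.029003265156838265
0.052 [0.4589 0.1856 0.0664]
0.072 [0.4553 0.1857 0.082 ]
0.092 [0.455  0.1856 0.1022]
0.112 [0.4575 0.1849 0.1167]
```

View pics/c2.png

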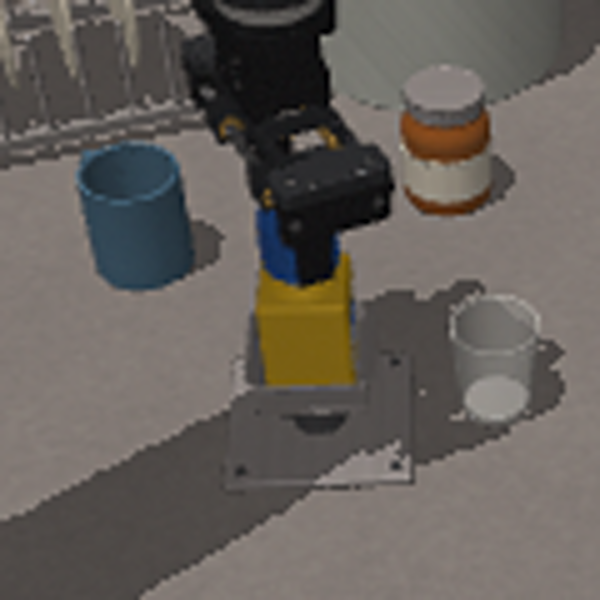

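Yaw is about -18°, and the bottle is within about 1 mm of the tray floor. I'll press in small increments.

Request:
step_arm([
  [[0,0,0.001],[0,0,0],0.04],
  [[0,0,0.002],[0,0,0],0.04],
  [[0,0,0.004],[0,0,0],0.04],
  [[0,0,0.005],[0,0,0],0.04],
  [[0,0,0.005],[0,0,0],0.04],
], squeeze=40)

```text
clock: 7.68
tool_pos: [0.4655, 0.2152, 0.1698]
ee_rot: [0.999, 0.047, 0.002, -0.001]
contact_force: [-2.0, 3.3, 6.3]
width: 0.526
gripper_force: 40.0
```

Request:
step_arm([
  [[0,0,0.001],[0,0,0],0.04],
  [[0,0,0.003],[0,0,0],0.04],
  [[0,0,0.004],[0,0,0],0.04],
  [[0,0,0.004],[0,0,0],0.04],
])

```text
clock: 8.18
tool_pos: [0.4657, 0.2154, 0.1664]
ee_rot: [0.999, 0.047, 0.002, -0.001]
contact_force: [-2.1, 2.3, 8.1]
width: 0.527
gripper_force: 40.0
```

Request:
step_arm([
  [[0,0,0.002],[0,0,0],0.04],
  [[0,0,0.003],[0,0,0],0.04],
  [[0,0,0.003],[0,0,0],0.04],
])

```text
clock: 8.55
tool_pos: [0.466, 0.2155, 0.1649]
ee_rot: [0.999, 0.047, 0.002, -0.001]
contact_force: [-4.7, 0.9, 12.4]
width: 0.523
gripper_force: 40.0
```

Request:
step_arm([
  [[0,0,0],[0,0,-7],0.04],
  [[0,0,0],[0,0,-15],0.04],
  [[0,0,0],[0,0,-23],0.04],
  [[0,0,0],[0,0,-31],0.04],
  [[0,0,0],[0,0,-39],0.04],
  [[0,0,0],[0,0,-47],0.04],
  [[0,0,0],[0,0,-55],0.04],
  [[0,0,0],[0,0,-63],0.04],
  [[0,0,0],[0,0,-71],0.04],
  [[0,0,0],[0,0,-79],0.04],
  [[0,0,0],[0,0,-87],0.04],
  [[0,0,0],[0,0,-93],0.04],
  [[0,0,0],[0,0,-97],0.04],
  [[0,0,0],[0,0,-97],0.04],
  [[0,0,0],[0,0,-97],0.04],
])

```text
clock: 10.42
tool_pos: [0.4664, 0.2156, 0.1648]
ee_rot: [0.627, 0.779, 0.003, 0.001]
contact_force: [-3.5, 2.1, 12.1]
width: 0.522
gripper_force: 40.0
```

```bash
python3 m.py .4645 .2133 .1 c3.png | tail -3; python3 fit.py .132; python3 -c "
from h import *
print(readout.state()['moment'])"
```

```text
t 10.53 pos [0.4664 0.2156 0.1648] yaw 102.38 F [-2.9  1.5 11.8] w 49.9 g 40.0
tool shift mm [-1.8 -2.3 -9.2]
[197 153]
360 0.13649509472503174
shoulder 0.12949355534303814 ((0.46282342076301575, 0.20763950049877167), (0.04868443310260773, 0.05901496857404709), 74.02169036865234)
all ((0.4621177017688751, 0.20667168498039246), (0.05179779604077339, 0.05909285694360733), 73.18927001953125)
front face dir deg -19.207363 centre 0.45665726 0.1862666 perp resid 0.001860002416898476
axis offset point y-dir dist to (.4645,.2133) 0.02810872741072045
0.052 [0.4564 0.1867 0.0667]
0.072 [0.457  0.1863 0.0817]
0.092 [0.4559 0.1863 0.1022]
0.112 [0.4576 0.1858 0.1163]
[0.3424854  0.42170888 0.04305815]
```

View pics/c3.png

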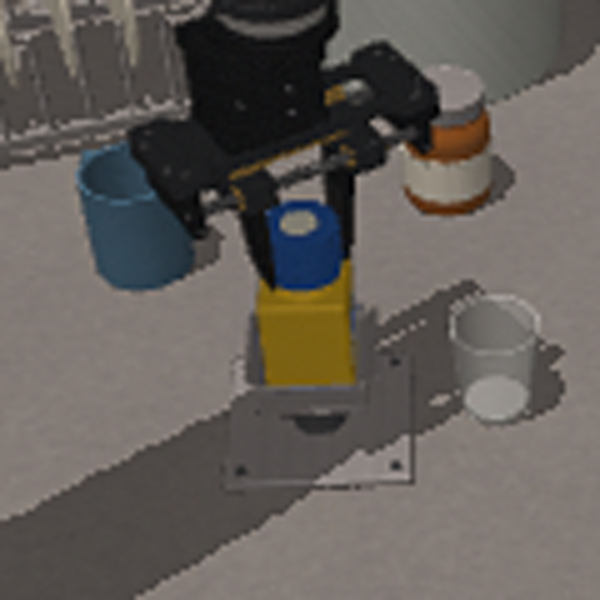

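The bottle hasn't moved and the gripper has turned 97°. I'll lift slowly and watch the force.

Request:
step_arm([
  [[0,0,-0.004],[0,0,0],0.04],
  [[0,0,-0.008],[0,0,0],0.04],
  [[0,0,-0.011],[0,0,0],0.04],
  [[0,0,-0.013],[0,0,0],0.04],
  [[0,0,-0.013],[0,0,0],0.04],
])

```text
clock: 11.15
tool_pos: [0.4644, 0.214, 0.1736]
ee_rot: [0.627, 0.779, -0.0, 0.0]
contact_force: [-0.4, -0.4, 4.1]
width: 0.526
gripper_force: 40.0
```

Request:
step_arm([
  [[0,0,-0.003],[0,0,0],0.04],
  [[0,0,-0.006],[0,0,0],0.04],
  [[0,0,-0.009],[0,0,0],0.04],
  [[0,0,-0.009],[0,0,0],0.04],
])

```text
clock: 11.65
tool_pos: [0.4645, 0.2143, 0.1829]
ee_rot: [0.627, 0.779, 0.0, 0.0]
contact_force: [0.2, -0.3, -0.6]
width: 0.525
gripper_force: 40.0
```

The force is about 0, with no bottle weight on the tool, so the cap is free. I'll lift it the rest of the way.

Request:
step_arm([
  [[0,0,-0.008],[0,0,0],0.04],
  [[0,0,-0.018],[0,0,0],0.04],
  [[0,0,-0.03],[0,0,0],0.04],
  [[0,0,-0.045],[0,0,0],0.04],
  [[0,0,-0.058],[0,0,0],0.04],
  [[0,0,-0.065],[0,0,0],0.04],
  [[0,0,-0.067],[0,0,0],0.04],
  [[0,0,-0.067],[0,0,0],0.04],
  [[0,0,-0.067],[0,0,0],0.04],
])

```text
clock: 12.78
tool_pos: [0.4641, 0.2142, 0.249]
ee_rot: [0.627, 0.779, -0.0, -0.0]
contact_force: [-0.4, -0.1, -0.4]
width: 0.526
gripper_force: 40.0
```

```bash
python3 m.py .4645 .2133 .1 c4.png | tail -3; python3 fit.py .132
```

```text
t 12.88 pos [0.4642 0.2143 0.2491] yaw 102.37 F [ 0.7  0.2 -0.1] w 49.9 g 40.0
tool shift mm [-1.   0.2 75.1]
[197 153]
403 0.13773568527112273
shoulder 0.12983110366027184 ((0.4644168019294739, 0.21094948053359985), (0.059072092175483704, 0.05789700150489807), 70.83784484863281)
all ((0.46349000930786133, 0.21032816171646118), (0.05987397953867912, 0.05868643522262573), 72.36636352539062)
front face dir deg -19.796284 centre 0.4567014 0.18624014 perp resid 0.0016336051400813456
axis offset point y-dir dist to (.4645,.2133) 0.02810190539706664
0.052 [0.4565 0.1866 0.0666]
0.072 [0.4569 0.1862 0.0815]
0.092 [0.4554 0.1866 0.1021]
0.112 [0.4596 0.185  0.1173]
```

View pics/c4.png

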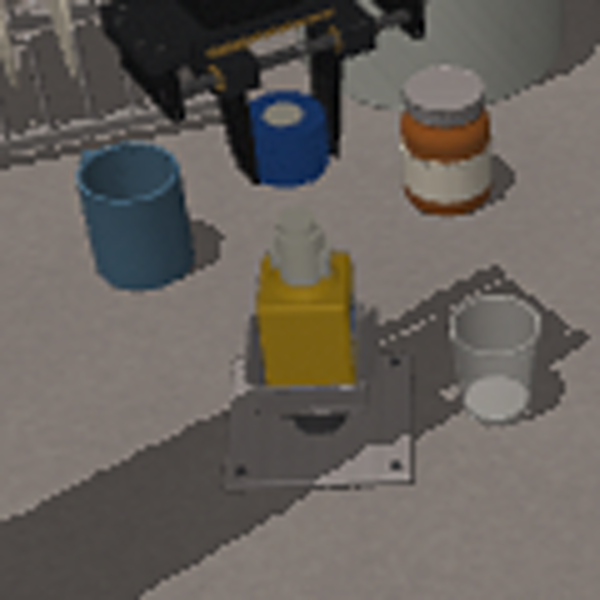

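The cap at crop (287,138) is held level, well above the bare neck and spring plate at (300,240). The bottle stands in the tray and the bystanders are unmoved, so I'll hand in.

```bash
python3 -c "
from rig import workorder
print(workorder.sign_off())"
```

```text
the job is handed in; nothing more can be done
None
```

The job is handed in at about 13 s: the bottle stands in the stand's tray, and the gripper holds the freed cap level about 5 cm above the bottle's mouth; the sign-off gave no verdict.

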